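# Load the countertop dish dryer

## Task

Pull the dish dryer's front door down until it lies fully open, draw its tray out to the stop, and stand every green tumbler and white cup from the drainer upright on the tray, mouth up, lowering each onto the tray floor before letting go rather than dropping it. When they are all in, push the tray fully home and swing the door back up until it is fully closed. Leave the bowl, lunchbox, spatula, soap bottle, sponge and jar where they are.

Things in the scene. Friction and masses are not known exactly. Their poses are not given: they have to be found in the camera images.
- dryer: white countertop dish dryer, 300 deep (x) x 380 wide (y) x 205 high, fixed; origin at the centre of its underside; its own x axis points from the front (robot side) to the back, y to the left seen from the robot, z up. The roof is 10 thick, its top at 205, and it begins 60 behind the front plane, which leaves the tray's handle free from above once the door is open
- dryer_door (a joint): bottom-hinged dark steel front door, 380 wide x 145 high x 12 thick; rad, 0 = closed (upright), 1.571 = fully open (lying level towards the robot); the stiff hinge holds it at any angle. May start slightly ajar
- door_hinge (a point): middle of the door's hinge line (which runs along the dryer's y), 55 above the counter, at the dryer's front plane and on the door's inner face; fixed to the dryer
- door_handle (a point): centre of the door's handle, a round steel bar 10 in diameter and 150 long along the dryer's y, held by a post at each end, 38 beyond the door's top edge and in the plane of the door (183 from the hinge line along the door and 6 in front of the inner face). Bar 238 above the counter when closed, 49 when the door lies open. The point turns with the door: its z points from the hinge to the handle
- dryer_tray (a joint): steel tray inside the dryer; m, 0 = fully home, 0.17 = out at its stop, sliding along the dryer's -x (towards the robot). It only comes out over the open door
- tray_handle (a point): centre of the tray's blue handle, a round bar 10 in diameter and 120 long along the dryer's y, on two end posts over the tray's front wall, 182 above the counter and 62 above that wall; with the tray home it is 47 in front of the roof's edge, and the roof's top is 23 higher than it. Moves with the tray
- tray_floor (a point): centre of the tray's inner floor, 75 above the counter; axes as the dryer's; moves with the tray. The floor is 220 (x) x 322 (y) inside walls 5 thick that stand 45 above it. Inside the dryer there are 120 from this floor to the roof
- drainer: fixed stainless steel drainer, 400 (x) x 330 (y), its floor 10 above the counter, rim 20 high, a plate rack with plates (155 high) standing beyond its +x end; origin at the centre of the underside of the drainer floor
- tumbler1: green glass tumbler, straight-sided, 62 in diameter, 85 high, open at the top, standing in the drainer; origin at the centre of its underside, z up. May be absent
- tumbler2: second green glass tumbler, same as the first. May be absent
- cup1: white melamine cup without handle, 62 in diameter at the rim and 54 at the foot, 70 high, open at the top, standing in the drainer; origin at the centre of its underside, z up. May be absent
- cup2: second white cup, same as the first. May be absent
- bowl: white melamine bowl, 100 in diameter, 50 high, standing in the drainer; stays there. Origin at the centre of its underside
- lunchbox: closed green plastic lunchbox 120 x 170 x 63 on the counter to the left; leave alone. Origin under its centre
- spatula: wooden spatula 280 long lying on the counter to the left; leave alone
- soap: yellow soap bottle, 60 in diameter, 190 high; leave alone. Origin under its centre
- sponge: yellow sponge block 110 x 70 x 35 on the counter to the right; leave alone. Origin under its centre
- jar: amber glass jar, 70 in diameter, 110 high, on the left; leave alone. Origin under its centre
There are look-alikes about, which are no part of the job. What is shaped like the cup1 but red is not meant.

How it is judged (in metres and radians):
On the way, in this order (a step that is already met when the one before it is completed fails the run):
1. the door is fully open (above 1.47 rad) (value of joint dryer_door above 1.47 rad), for 0.2 s.
2. the tray is out at its stop (above 0.16 m), with the door open (value of joint dryer_tray above 0.16 m and value of joint dryer_door above 1.4 rad), for 0.2 s.
3. every tumbler and cup stands upright on the floor of the drawn-out tray (above 0.13 m), let go (value of joint dryer_tray above 0.13 m and x of tumbler1 in the frame of tray_floor between -0.11 and 0.11 m and y of tumbler1 in the frame of tray_floor between -0.161 and 0.161 m and z of tumbler1 in the frame of tray_floor between -0.008 and 0.012 m and angle between each of tumbler1, tumbler2, cup1, cup2's own z axis and vertical below 0.15 rad and linear speed of each of tumbler1, tumbler2, cup1, cup2 below 0.05 m/s and contact force between the fingers and tumbler1 below 0.2 N and x of tumbler2 in the frame of tray_floor between -0.11 and 0.11 m and y of tumbler2 in the frame of tray_floor between -0.161 and 0.161 m and z of tumbler2 in the frame of tray_floor between -0.008 and 0.012 m and contact force between the fingers and tumbler2 below 0.2 N and x of cup1 in the frame of tray_floor between -0.11 and 0.11 m and y of cup1 in the frame of tray_floor between -0.161 and 0.161 m and z of cup1 in the frame of tray_floor between -0.008 and 0.012 m and contact force between the fingers and cup1 below 0.2 N and x of cup2 in the frame of tray_floor between -0.11 and 0.11 m and y of cup2 in the frame of tray_floor between -0.161 and 0.161 m and z of cup2 in the frame of tray_floor between -0.008 and 0.012 m and contact force between the fingers and cup2 below 0.2 N), for 0.3 s.
4. the tray is home (under 0.008 m) with the door still open (value of joint dryer_tray below 0.008 m and value of joint dryer_door above 1.2 rad), for 0.2 s.
5. the door is closed (under 0.05 rad) (value of joint dryer_door below 0.05 rad), for 0.2 s.
At the end, for the whole second after the job is handed in: Every tumbler and cup that is present stands upright (within 0.15 rad) at rest on the tray floor, the tray is home (within 10 mm) and the door closed (within 0.05 rad), nothing held (value of joint dryer_door below 0.05 rad and value of joint dryer_tray below 0.01 m and x of tumbler1 in the frame of tray_floor between -0.11 and 0.11 m and y of tumbler1 in the frame of tray_floor between -0.161 and 0.161 m and z of tumbler1 in the frame of tray_floor between -0.008 and 0.012 m and angle between each of tumbler1, tumbler2, cup1, cup2's own z axis and vertical below 0.15 rad and linear speed of each of tumbler1, tumbler2, cup1, cup2 below 0.05 m/s and contact force between the fingers and tumbler1 below 0.2 N and x of tumbler2 in the frame of tray_floor between -0.11 and 0.11 m and y of tumbler2 in the frame of tray_floor between -0.161 and 0.161 m and z of tumbler2 in the frame of tray_floor between -0.008 and 0.012 m and contact force between the fingers and tumbler2 below 0.2 N and x of cup1 in the frame of tray_floor between -0.11 and 0.11 m and y of cup1 in the frame of tray_floor between -0.161 and 0.161 m and z of cup1 in the frame of tray_floor between -0.008 and 0.012 m and contact force between the fingers and cup1 below 0.2 N and x of cup2 in the frame of tray_floor between -0.11 and 0.11 m and y of cup2 in the frame of tray_floor between -0.161 and 0.161 m and z of cup2 in the frame of tray_floor between -0.008 and 0.012 m and contact force between the fingers and cup2 below 0.2 N); the robot touches nothing.
It fails at once if the bowl, lunchbox, spatula, soap, sponge or jar is moved more than 6 cm (distance of any of bowl, lunchbox, spatula, soap, sponge, jar from where it was at the start of the episode above 0.06 m).
It fails at once if a tumbler or cup is dropped from more than 5 cm above the tray floor ((x of tumbler1 in the frame of tray_floor between -0.11 and 0.11 m and y of tumbler1 in the frame of tray_floor between -0.161 and 0.161 m and z of tumbler1 in the frame of tray_floor above 0.05 m and contact force between anything else and tumbler1 below 0.05 N) or (x of tumbler2 in the frame of tray_floor between -0.11 and 0.11 m and y of tumbler2 in the frame of tray_floor between -0.161 and 0.161 m and z of tumbler2 in the frame of tray_floor above 0.05 m and contact force between anything else and tumbler2 below 0.05 N) or (x of cup1 in the frame of tray_floor between -0.11 and 0.11 m and y of cup1 in the frame of tray_floor between -0.161 and 0.161 m and z of cup1 in the frame of tray_floor above 0.05 m and contact force between anything else and cup1 below 0.05 N) or (x of cup2 in the frame of tray_floor between -0.11 and 0.11 m and y of cup2 in the frame of tray_floor between -0.161 and 0.161 m and z of cup2 in the frame of tray_floor above 0.05 m and contact force between anything else and cup2 below 0.05 N)).
Of tumbler1, tumbler2, cup1, cup2 only 2 to 4 are there at a start; the rules pass over those that are not, and their reading is None.
At some moment in a run one of tumbler1, tumbler2, cup1, cup2 may be knocked a few centimetres aside while the robot is not near it.
It also fails if it takes over 210 s, if anything falls off the work surface, if the arm or the gripper's body presses on something with over 40 N, if the wrist force passes 120 N, or if a joint passes its speed limit or range.

## Robot

A 6-joint arm with a two-finger parallel gripper is mounted at the origin on the work surface. World frame = base frame: x ahead of the robot, y to its left, z up, the work surface at z = 0. Lengths are in mm, angles in degrees, forces in N, time in s.
With the tool pointing down it reaches from about 350 to 850 mm from the base axis. Payload 8.1 kg.
Tool frame: the origin (TCP) lies midway between the tips of the shut fingers; the grasp point (between the pads) lies 19 mm behind it (r.pinch_z is the distance from the TCP to the grasp point, in mm); z points along the fingers, y is the line along which they close (so a half turn about z gives the same grasp; the last joint's range is limited). The gripper opens to 85 mm and grips with 20 to 120 N. Pads are 22 mm wide; open, the fingers measure 114 mm over their backs; the gripper's body (76 mm by 85 mm) begins 54 mm behind the grasp point. The pads swing forward as they close: fully open they stand 13 mm farther back than shut.
Start: joints at [69.534, 7.471, 85.268, -0, 87.261, -4.893], TCP at [161.057, 577.984, 231.292] pointing down, gripper open.
Joint ranges: [-169.43, 169.43], [-51.17, 129.36], [1.28, 143.12], [-76.62, 256.62], [0, 156.53], [-152.29, 152.29]. Speed limits (degrees/s): [136.94, 136.94, 159.86, 180, 180, 180].

## Interface

Orientations are given as [roll, pitch, yaw] about the fixed x, y, z axes, in that order (R = Rz(yaw) Ry(pitch) Rx(roll)).
In Python, from bench import r gives the robot as it stands.
- The arm moves only by the shell command python3 -m jog 'ROWS' [OPENING] [FORCE]. ROWS is JSON, one flat list of numbers, 6 for each row, row after row: the shift along the tool's x, y, z in m, then the turn, a rotation vector about the tool's x, y, z in rad. A call has 1 to 8 rows; each row is the pose to reach, as a shift and turn from the pose commanded when the call began, along the tool's axes at that moment; what a row does not reach only later rows make up. A row lasts 1/8 s, in which the tool goes at most 62.5 mm and 10.7 degrees, less where a joint would pass 70% of its speed; a pose out of reach is approached as far as the arm can. A call with a gripper value outside its range is refused whole. OPENING is the opening, from -1 (shut) to 1 (fully open), set as the call begins (- or left out, the last holds). The fingers move at their own pace and stop on an object; FORCE is the grip in N (left out, the last holds). Time passes only in rows, so rows that repeat a pose let the fingers close. It gives the time, the measured TCP pose, the force, the opening and the grip force at its end, in the units of the state.
- r.sense(): the state, without advancing time (a new reading comes with each control period).
- r.snapshot(name): name is "scene" or "top" or "wrist"; returns a dict with "pixels" (400x640x3 uint8, red, green, blue), "range_z" (400x640 float32, mm along the optical axis (not along the pixel's ray), 0 where there is no reading), "K" (3x3 intrinsics, pixels), "k1" (the pictures are not rectified: a ray, as slopes to the right and down, at radius r is drawn at 1 + k1 r^2 times it, then the intrinsics apply), "rvec" (rotation vector, rad) and "tvec" (3), from world to camera coordinates, as OpenCV has them. Camera axes: x right, y down, z forward; pixel columns grow to the right and rows downward; lengths in mm; the calibration is good to about 2 mm. A picture is of the moment at which its call begins.
- r.hand_in(): hands the job in; it is judged then, once.
Trained networks look in a picture, given as the dict that the camera call returned (one of the last four; its "shot" number tells which), for a name from the list of things; names that differ only in an ending like _2 or _b are one class to them, and where a whole thing is asked for, a point or a joint stands for the part that bears it (a point fixed in the world has none). Each returns a list of dicts, best first, with "score" (0 to 1); they miss things now and then, are a little off and sometimes report something else, mostly with a low value. They report only what shows in the picture. A call takes as long as a camera call. They do not tell look-alikes from the thing itself.
- r.look_for(picture, target): "bbox" ([left, top, right, bottom] in pixels, round what is visible of it).
- r.outline_of(picture, target): "region" (400x640 bool, what is visible of it) and "bbox" ([left, top, right, bottom] in pixels, round what is visible of it).
The state is a dict: "time": time; "joint_pos": joint angles; "qd": joint speeds; "joint_efforts": joint torques, N m; "tool_pos": TCP position; "tcp_rot": TCP orientation; "ft_force": force on the tool from outside, world axes, zero at the start; "wrist_torque": the same for the moment, N m; "finger_gap": finger opening in mm; "grip_force": force on a finger pad.
Only numpy, scipy, OpenCV 4.12 (cv2) and the standard library are available. Lean on these libraries where they do the work, as an engineer would, in place of code of your own. Each camera call takes 0.05 s, during which the arm holds its last target. There are 200 camera calls.

## Working session

There is one attempt and no reset: what is moved stays moved. The work goes in short steps, Python scripts to look and compute and a shell command to move; the robot and the scene stay as the last step left them, time stands still between calls to the robot, and variables do not carry over. Pictures are saved under pics/ and viewed, at most 14 in all, crops included, and the job is handed in when it is done.

```bash
ls; mkdir -p pics
cat > h.py <<'E'
import numpy as np, cv2
from scipy.spatial.transform import Rotation as R
from bench import r
def cam(s):
    Rm=R.from_rotvec(np.array(s["rvec"]).ravel()).as_matrix(); return Rm,np.array(s["tvec"]).ravel()
def unproj(s,uv):
    "points world from pixels Nx2 with depth"
    uv=np.atleast_2d(uv).astype(int); K=np.array(s["K"]); z=s["range_z"][uv[:,1],uv[:,0]]
    d=cv2.undistortPoints(uv.reshape(-1,1,2).astype(float),K,np.array([s["k1"],0,0,0.])).reshape(-1,2)
    Rm,t=cam(s); P=np.c_[d*z[:,None],z]; ok=z>0
    return ((P-t)@Rm)[ok]
def mask_pts(s,m):
    v,u=np.nonzero(m); return unproj(s,np.c_[u,v])
def allpts(s):
    return mask_pts(s,s["range_z"]>0)
def save(s,name): cv2.imwrite("pics/"+name,s["pixels"][:,:,::-1])
def st():
    q=r.sense(); print({k:np.round(q[k],2).tolist() for k in q if k not in("qd","joint_efforts")})
    return q
E
python3 - <<'E'
from h import *
st()
for n in("scene","top"):
    s=r.snapshot(n); save(s,n+"0.png"); print(n,cam(s)[0].T@-cam(s)[1],s["k1"])
    for t in("dryer","dryer_door","door_handle","tumbler1","cup1","bowl","drainer","soap","jar","lunchbox","sponge","spatula"):
        for o in r.outline_of(s,t):
            p=mask_pts(s,o["region"])
            if len(p): print(t,round(o["score"],2),np.round(o["bbox"]),np.round(np.median(p,0)),np.round(np.percentile(p,[3,97],axis=0)).tolist(),np.median(s["pixels"][o["region"]],0))
E
```

```text
pics
{'time': 0.0, 'joint_pos': [69.54, 7.51, 85.33, 0.0, 87.26, -4.89], 'tool_pos': [160.84, 577.47, 230.24], 'tcp_rot': [-179.89, -0.01, 164.43], 'ft_force': [0.43, -0.64, -0.51], 'wrist_torque': [-0.01, -0.02, 0.01], 'grip_force': 0.0, 'finger_gap': 85.22}
scene [1255.99195621  214.30467492 1141.42430464] -0.0690057925411665
dryer 0.79 [263. 217. 433. 380.] [824. 185. 205.] [[609.0, 1.0, 49.0], [937.0, 358.0, 209.0]] [186. 181. 165.]
dryer 0.31 [449. 244. 510. 294.] [544. 551.  63.] [[468.0, 470.0, 13.0], [588.0, 631.0, 68.0]] [ 62. 105.  80.]
dryer_door 0.57 [300. 217. 431. 272.] [617. 181. 163.] [[596.0, 4.0, 93.0], [630.0, 350.0, 239.0]] [47. 47. 46.]
door_handle 0.74 [298. 219. 431. 276.] [617. 182. 164.] [[600.0, 5.0, 99.0], [629.0, 350.0, 239.0]] [47. 47. 46.]
tumbler1 0.81 [215. 190. 234. 222.] [ 517. -321.   65.] [[479.0, -352.0, 13.0], [537.0, -293.0, 97.0]] [45.  73.5 52. ]
cup1 0.93 [310. 190. 328. 217.] [403. -10.  46.] [[341.0, -37.0, 2.0], [430.0, 16.0, 73.0]] [95. 23. 22.]
cup1 0.85 [257. 152. 273. 171.] [ 237. -276.   44.] [[195.0, -305.0, 1.0], [254.0, -250.0, 72.
[... 3198 characters left out ...]
]
drainer 0.62 [345. 129. 452. 290.] [ 559. -258.   10.] [[308.0, -424.0, 4.0], [783.0, -100.0, 118.0]] [150. 148. 147.]
soap 0.72 [462. 198. 499. 218.] [ 579. -485.  120.] [[558.0, -515.0, 13.0], [609.0, -468.0, 191.0]] [114.  103.5  61. ]
jar 0.6 [181. 217. 206. 243.] [354. 436. 106.] [[324.0, 418.0, 14.0], [385.0, 474.0, 113.0]] [158. 159. 148.]
lunchbox 0.59 [148. 159. 208. 202.] [520. 544.  62.] [[463.0, 468.0, 15.0], [580.0, 636.0, 67.0]] [ 72. 111.  88.]
sponge 0.75 [469. 231. 493. 262.] [ 464. -541.   33.] [[412.0, -579.0, 11.0], [515.0, -508.0, 39.0]] [197. 177.  86.]
spatula 0.97 [203. 247. 283. 275.] [283. 352.   4.] [[236.0, 161.0, -2.0], [340.0, 413.0, 21.0]] [160.  138.  103.5]
```

View pics/scene0.png

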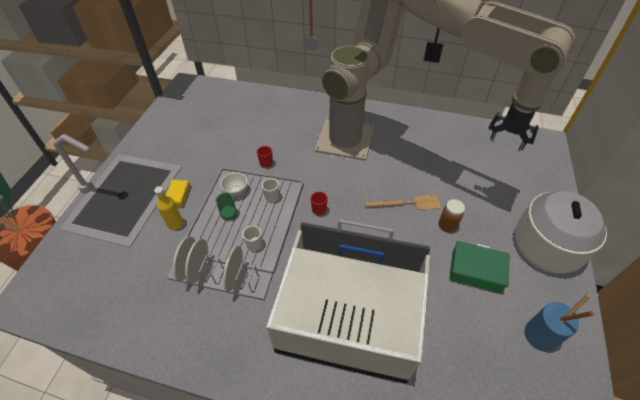

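View pics/top0.png

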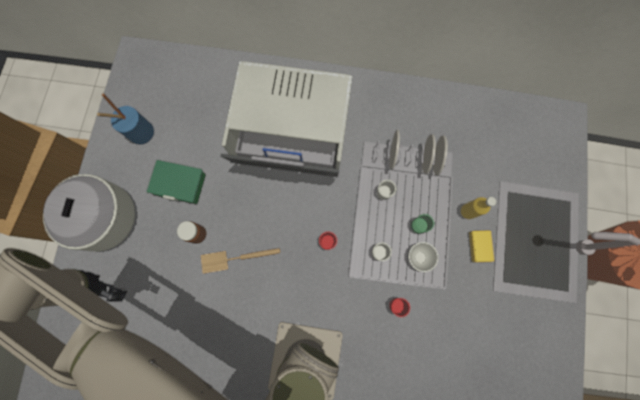

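Run:
```python
from h import *
s=r.snapshot("top");P=allpts(s)
def sel(x0,x1,y0,y1,z0,z1,P=P): 
    return P[(P[:,0]>x0)&(P[:,0]<x1)&(P[:,1]>y0)&(P[:,1]<y1)&(P[:,2]>z0)&(P[:,2]<z1)]
print("roof",cv2.minAreaRect(sel(600,1000,-50,420,198,212)[:,:2].astype(np.float32)))
s2=r.snapshot("scene");P2=allpts(s2)
print("roof2",cv2.minAreaRect(sel(600,1000,-50,420,198,212,P2)[:,:2].astype(np.float32)))
for P in(P,P2):
  h=sel(570,640,50,330,228,245,P); print("bar",len(h),h.mean(0),h.min(0),h.max(0), np.polyfit(h[:,1],h[:,0],1) if len(h) else 0)
  h=sel(625,680,80,270,165,195,P); print("trayh",len(h),h.mean(0),h.min(0),h.max(0), np.polyfit(h[:,1],h[:,0],1))
  for n,c,z in(("tum",(507,-321),80),("cA",(392,-194),65),("cB",(607,-183),65)):
    h=sel(c[0]-50,c[0]+50,c[1]-50,c[1]+50,z+0,z+30,P); print(n,len(h),cv2.minEnclosingCircle(h[:,:2].astype(np.float32)),np.percentile(h[:,2],[50,95]))
  for z in range(90,240,15):
    h=sel(580,630,10,340,z,z+15,P); print(z,len(h),np.round(np.median(h,0)) if len(h) else 0,end=";")
```

```text
roof ((768.644775390625, 181.3716583251953), (336.5145263671875, 380.2472229003906), 0.7239727973937988)
roof2 ((769.4561767578125, 180.35189819335938), (335.9885559082031, 382.314208984375), 0.5428654551506042)
bar 168 [598.59358412 177.33266367 237.86417704] [593.80034888 100.17459875 229.97432068] [604.796459   254.59196031 243.38107916] [-9.03659749e-03  6.00196068e+02]
trayh 129 [647.32814913 177.07133607 184.91631634] [642.37859821 114.83923434 167.29201819] [653.75828441 241.3563137  190.41844959] [-9.09265996e-03  6.48938199e+02]
tum 103 ((506.1075744628906, -320.9768981933594), 31.742300033569336) [92.78243317 97.47710502]
cA 88 ((390.4316711425781, -193.747314453125), 30.883533477783203) [78.71999406 83.00148666]
cB 92 ((606.6285400390625, -183.47703552246094), 30.741165161132812) [77.97114076 83.19052759]
90 41 [615. 163.  97.];105 44 [612. 185. 111.];120 50 [610. 145. 127.];135 45 [607. 198. 142.];150 65 [605. 164. 159.];165 82 [604. 173. 169.];180 133 [602. 158. 193.];195 200 [604. 173. 197.];210 5 [599. 102. 216.];225 134 [598. 179. 237.];bar 205 [600.95503575 178.14483476 238.94597287] [593.35781217  97.89703031 228.05423917] [607.95864446 255.77108011 244.43636947] [-1.31844613e-02  6.03303779e+02]
trayh 181 [649.77056489 178.9466434  185.39150571] [641.84734747 113.32504505 165.51038778] [655.84010558 242.68285466 193.51656761] [-1.32689329e-02  6.52144996e+02]
tum 137 ((507.39739990234375, -321.85076904296875), 32.290245056152344) [91.36257512 97.81694431]
cA 123 ((392.31512451171875, -195.29006958007812), 31.583189010620117) [74.54910263 83.38252842]
cB 149 ((606.9302368164062, -185.34999084472656), 32.563331604003906) [77.83474693 83.41325028]
90 224 [627. 196. 100.];105 339 [625. 182. 112.];120 330 [623. 180. 127.];135 236 [620. 193. 142.];150 393 [618. 179. 158.];165 393 [615. 175. 173.];180 433 [613. 184. 188.];195 406 [608. 178. 198.];210 28 [606. 248. 218.];225 129 [602. 178. 238.];
```

The scene image shows three items to move: a green tumbler at about (226,207), and white cups at (271,190) and (252,238). The red cups at (319,203) and (265,156) are look-alikes. The door is slightly ajar, with its bar at (365,228), and the blue tray handle is at (360,252). The top view agrees: tumbler (421,224), cups (380,252) and (386,190).

Next I move to a point above the door bar, turning to yaw 90.

```bash
cat >> h.py <<'E'
def to(x,y,z,yaw=90):
    "shift and turn in tool axes to a tool-down target"
    q=r.sense(); Rt=R.from_euler("xyz",q["tcp_rot"],degrees=True); T=R.from_euler("xyz",[180,0,yaw],degrees=True)
    d=Rt.inv().apply(np.array([x,y,z])-q["tool_pos"])/1000; w=(Rt.inv()*T).as_rotvec()
    print("at",np.round(q["tool_pos"],1),np.round(q["tcp_rot"],2),"F",np.round(q["ft_force"],1),"gap",round(q["finger_gap"],1),"grip",round(q["grip_force"],1),"t",q["time"],"-> shift",np.round(d,4),"turn",np.round(w,4))
E
python3 -m jog '[-0.03,-0.015,-0.02,0,0,0.16, -0.07,-0.035,-0.04,0,0,0.32, -0.11,-0.055,-0.06,0,0,0.49, -0.15,-0.075,-0.08,0,0,0.65, -0.19,-0.095,-0.09,0,0,0.81, -0.22,-0.11,-0.09,0,0,0.97, -0.25,-0.125,-0.09,0,0,1.14, -0.265,-0.134,-0.09,0,0,1.2985]' -0.3
python3 -c "
from h import *
to(599.5,178,300)"
```

```text
time: 2.4
tool_pos: [381.5, 376.5, 321.4]
tcp_rot: [180.0, 0.0, 89.6]
ft_force: [-0.0, 0.9, -0.2]
finger_gap: 29.9
grip_force: 0.0
at [381.5 376.5 321.4] [1.7998e+02 1.0000e-02 8.9630e+01] F [-0.   0.9 -0.2] gap 29.9 grip 0.0 t 2.4 -> shift [-0.1971  0.2192  0.0215] turn [ 0.0003  0.0001 -0.0064]
```

```bash
python3 -m jog '[-0.03,0.03,0,0,0,-0.017, -0.06,0.07,0,0,0,-0.017, -0.09,0.11,0,0,0,-0.017, -0.12,0.14,0,0,0,-0.017, -0.15,0.17,0,0,0,-0.017, -0.18,0.2,0,0,0,-0.017, -0.197,0.219,0.015,0,0,-0.017, -0.197,0.219,0.021,0,0,-0.017]' 0
python3 -c "
from h import *
to(599.5,178,223,90.6)
s=r.snapshot('wrist');save(s,'w1.png')
P=allpts(s)
b=P[(P[:,2]>226)&(P[:,2]<245)&(P[:,0]>570)&(P[:,0]<630)];print('bar',len(b),b.mean(0),b.min(0),b.max(0))
b=P[(P[:,2]>170)&(P[:,2]<192)&(P[:,0]>635)&(P[:,0]<665)];print('tray',len(b),b.mean(0) if len(b) else 0)"
```

```text
time: 3.4
tool_pos: [599.7, 179.6, 297.6]
tcp_rot: [-179.8, 0.0, 90.9]
ft_force: [-0.7, 0.3, -0.6]
finger_gap: 42.4
grip_force: 0.0
at [599.7 179.6 297.6] [-1.7983e+02  3.0000e-02  9.0880e+01] F [-0.7  0.3 -0.6] gap 42.4 grip 0.0 t 3.4 -> shift [-0.0016  0.      0.0746] turn [-0.003   0.0006  0.0049]
bar 2422 [598.59352165 185.7469906  238.33185504] [592.96235531  98.54452889 227.13468307] [605.70549271 255.94577241 241.4057089 ]
tray 1144 [646.49362601 193.50102306 185.73520135]
```

View pics/w1.png

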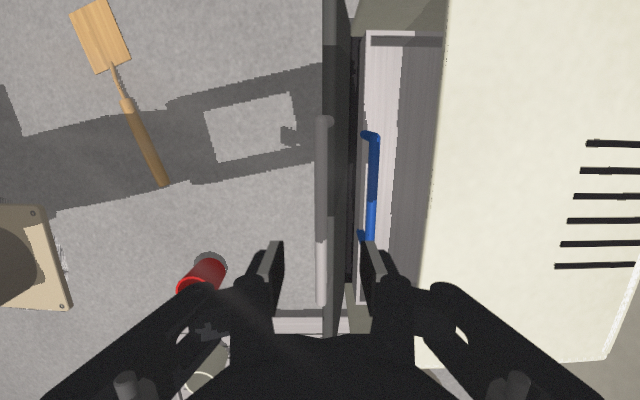

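The wrist image shows the door bar at (322,210), midway between the fingers at (270,270) and (372,270). The tray handle is at (372,185), just right of the right finger. I descend and grip.

```bash
python3 -m jog '[0,-0.001,0.03,0,0,0, 0,-0.001,0.06,0,0,0, 0,-0.001,0.074,0,0,0, 0,-0.001,0.074,0,0,0]'
python3 -m jog '[0,0,0,0,0,0,0,0,0,0,0,0,0,0,0,0,0,0,0,0,0,0,0,0,0,0,0,0,0,0]' -1 25
python3 -c "
from h import *
to(599.5,178,223,90.6)
for a in np.arange(.165,1.68,.1): print(round(a,2),np.round([-(183*np.sin(a)+6*np.cos(a))+36,183*np.cos(a)-6*np.sin(a)-179.5],1))"
```

```text
time: 3.95
tool_pos: [597.3, 181.5, 225.2]
tcp_rot: [-179.9, 0.0, 91.1]
ft_force: [-0.5, -0.4, 0.4]
finger_gap: 42.9
grip_force: 0.0
time: 4.58
tool_pos: [599.1, 181.2, 228.1]
tcp_rot: [179.9, -0.0, 91.0]
ft_force: [-2.2, 1.0, 6.4]
finger_gap: 8.9
grip_force: 25.3
at [599.1 181.2 228.1] [ 1.7986e+02 -5.0000e-02  9.1000e+01] F [-2.2  1.   6.4] gap 8.9 grip 25.3 t 4.575 -> shift [-0.0032  0.0003  0.0051] turn [ 0.0024 -0.0009  0.007 ]
0.16 [0. 0.]
0.26 [-17.7  -4.5]
0.36 [-34.9 -10.7]
0.47 [-51.4 -18.6]
0.57 [-67.  -28.2]
0.66 [-81.6 -39.2]
0.77 [-95.1 -51.6]
0.87 [-107.2  -65.4]
0.97 [-117.9  -80.2]
1.06 [-127.   -96.1]
1.16 [-134.5 -112.8]
1.27 [-140.3 -130.1]
1.37 [-144.4 -148. ]
1.46 [-146.6 -166.1]
1.57 [-147.  -184.4]
1.66 [-145.6 -202.7]
```

```bash
python3 -m jog '[0,-0.009,0.002,0,0,0, 0,-0.0177,0.0045,0,0,0, 0,-0.0265,0.0075,0,0,0, 0,-0.0349,0.0107,0,0,0, 0,-0.0435,0.0145,0,0,0, -0.0005,-0.0514,0.0186,0,0,0, -0.0005,-0.067,0.0282,0,0,0, -0.0005,-0.067,0.0282,0,0,0]' -1 40
python3 -c "
from h import *
to(599.5,178,223,90.6)"
```

```text
time: 5.58
tool_pos: [528.9, 179.9, 196.7]
tcp_rot: [-179.8, -0.0, 91.1]
ft_force: [-4.6, 4.8, 1.2]
finger_gap: 8.0
grip_force: 41.0
at [528.9 179.9 196.7] [-1.7976e+02 -4.0000e-02  9.1050e+01] F [-4.6  4.8  1.2] gap 8.0 grip 41.0 t 5.575 -> shift [-0.0031  0.0704 -0.0266] turn [-0.0042 -0.0007  0.0079]
```

```bash
python3 -m jog '[0,-0.0146,0.011,0,0,0, 0,-0.0281,0.0234,0,0,0, 0,-0.0402,0.0372,0,0,0, 0,-0.0509,0.052,0,0,0, 0,-0.06,0.0679,0,0,0, 0,-0.0675,0.0846,0,0,0, 0,-0.0675,0.0846,0,0,0]'
python3 -m jog '[0,-0.0058,0.0173,0,0,0, 0,-0.0099,0.0352,0,0,0, 0,-0.0121,0.0533,0,0,0, 0,-0.0125,0.0716,0,0,0, 0,-0.0125,0.0716,0,0,0]'
python3 -c "
from h import *
to(599.5,178,223,90.6)
s=r.snapshot('top');P=allpts(s)
b=P[(P[:,0]>440)&(P[:,0]<630)&(P[:,1]>20)&(P[:,1]<340)&(P[:,2]<200)]
for x in range(440,640,20):
  c=b[(b[:,0]>=x)&(b[:,0]<x+20)&((abs(b[:,1]-178)>110))]; print(x,np.round(np.percentile(c[:,2],[10,50,90])))"
```

```text
time: 6.45
tool_pos: [463.1, 178.2, 111.3]
tcp_rot: [-180.0, -0.0, 91.0]
ft_force: [7.7, 6.0, -6.9]
finger_gap: 7.9
grip_force: 39.9
time: 7.08
tool_pos: [451.8, 177.8, 40.3]
tcp_rot: [179.9, -0.0, 91.0]
ft_force: [8.8, 5.0, -5.0]
finger_gap: 7.9
grip_force: 42.4
at [451.8 177.8  40.3] [ 1.7994e+02 -1.0000e-02  9.1000e+01] F [ 8.8  5.  -5. ] gap 7.9 grip 42.4 t 7.075 -> shift [-0.0023  0.1479 -0.1825] turn [ 0.001  -0.0002  0.0069]
440 [-3.  0.  4.]
460 [-4. -0.  4.]
480 [-3.  1. 55.]
500 [52. 55. 58.]
520 [52. 55. 59.]
540 [52. 55. 58.]
560 [51. 55. 58.]
580 [52. 55. 59.]
600 [52. 55. 58.]
620 [52. 55. 58.]
```

```bash
python3 -m jog '[0,0,0,0,0,0,0,0,0,0,0,0, 0,0,-0.02,0,0,0, 0,0,-0.06,0,0,0, 0,0,-0.11,0,0,0, 0,0,-0.16,0,0,0, 0,0.02,-0.21,0,0,0, 0,0.06,-0.25,0,0,0]' -0.5
python3 -m jog '[0,0.04,0,0,0,0, 0,0.08,0,0,0,0, 0,0.11,0,0,0,0, 0,0.13,0,0,0,0, 0,0.135,0,0,0,0, 0,0.135,0,0,0,0]' 0
python3 -c "
from h import *
to(647.5,179,172,90.6)
s=r.snapshot('top');P=allpts(s)
b=P[(P[:,2]>176)&(P[:,2]<192)&(P[:,0]>635)&(P[:,0]<665)&(abs(P[:,1]-178)<55)];print('tray',len(b),b.mean(0) if len(b) else 0)
for n in['top','scene']:
  s=r.snapshot(n);P=allpts(s)
  b=P[(P[:,2]>228)&(P[:,2]<245)&(P[:,0]>435)&(P[:,0]<460)];
  b=P[(abs(P[:,2]-50)<8)&(P[:,0]>435)&(P[:,0]<465)&(abs(P[:,1]-178)<70)];print('bar',len(b),b.mean(0) if len(b) else 0)
s=r.snapshot('wrist');P=allpts(s)
b=P[(P[:,2]>175)&(P[:,2]<192)&(P[:,0]>635)&(P[:,0]<660)&(abs(P[:,1]-178)<65)];print('tray w',len(b),b.mean(0),b.min(0),b.max(0))
b=P[(abs(P[:,2]-50)<8)&(P[:,0]>435)&(P[:,0]<465)&(abs(P[:,1]-178)<70)];print('bar',len(b),b.mean(0) if len(b) else 0)
"
```

```text
time: 8.12
tool_pos: [511.5, 178.9, 294.2]
tcp_rot: [179.9, -0.0, 91.0]
ft_force: [0.1, 0.3, 0.4]
finger_gap: 21.5
grip_force: 0.0
time: 8.88
tool_pos: [645.9, 181.1, 291.1]
tcp_rot: [-179.9, 0.0, 91.0]
ft_force: [0.9, -0.6, -0.1]
finger_gap: 43.0
grip_force: 0.0
at [645.9 181.1 291.1] [-1.7991e+02  2.0000e-02  9.1000e+01] F [ 0.9 -0.6 -0.1] gap 43.0 grip 0.0 t 8.875 -> shift [-0.0021  0.0017  0.1191] turn [-0.0016  0.0004  0.0069]
tray 40 [646.93215663 162.99338471 184.52323375]
bar 21 [452.81697351 120.42416842  54.12103162]
bar 77 [453.30549954 187.27919213  54.18607056]
tray w 1393 [647.16677871 182.33244104 185.84432952] [641.66645443 114.02031618 176.11444703] [653.0900376  241.98045336 188.75847926]
bar 773 [454.09789119 181.47147417  53.56240018]
```

Door bar confirmed at (453, 178, 49). Now I grip the tray handle.

```bash
python3 -m jog '[-0.002,0.0015,0.04,0,0,0.007, -0.002,0.0015,0.08,0,0,0.007, -0.002,0.0015,0.11,0,0,0.007, -0.002,0.0015,0.119,0,0,0.007, -0.002,0.0015,0.119,0,0,0.007]'
python3 -m jog '[0,0,0,0,0,0,0,0,0,0,0,0,0,0,0,0,0,0,0,0,0,0,0,0]' -1 30
python3 -m jog '[0,-0.01,0,0,0,0, 0,-0.03,0,0,0,0, 0,-0.05,0,0,0,0, 0,-0.07,0,0,0,0, 0,-0.09,0,0,0,0, 0,-0.11,0,0,0,0, 0,-0.13,0,0,0,0, 0,-0.15,0,0,0,0]'
python3 -m jog '[0,-0.01,0,0,0,0, 0,-0.02,0,0,0,0, 0,-0.023,0,0,0,0, 0,-0.023,0,0,0,0]'
python3 -c "
from h import *
to(647.5,179,172,90.6)"
```

```text
time: 9.7
tool_pos: [647.8, 179.3, 173.3]
tcp_rot: [-180.0, 0.0, 90.6]
ft_force: [0.1, 0.1, 0.9]
finger_gap: 42.8
grip_force: 0.0
time: 10.2
tool_pos: [647.5, 179.5, 175.1]
tcp_rot: [-180.0, -0.0, 90.6]
ft_force: [-9.1, -0.7, 8.2]
finger_gap: 8.4
grip_force: 29.9
time: 11.2
tool_pos: [498.9, 177.1, 175.1]
tcp_rot: [179.7, 0.0, 90.6]
ft_force: [2.4, -3.1, 7.6]
finger_gap: 8.3
grip_force: 30.3
time: 11.7
tool_pos: [477.3, 176.8, 175.1]
tcp_rot: [179.6, 0.0, 90.6]
ft_force: [6.7, -4.6, 2.8]
finger_gap: 8.6
grip_force: 30.1
at [477.3 176.8 175.1] [1.7959e+02 3.0000e-02 9.0570e+01] F [ 6.7 -4.6  2.8] gap 8.6 grip 30.1 t 11.7 -> shift [0.0005 0.1702 0.0043] turn [ 0.0071  0.0005 -0.0005]
```

```bash
python3 -m jog '[0,0,0,0,0,0,0,0,0,0,0,0, 0,0,-0.02,0,0,0, 0,0,-0.06,0,0,0, 0,0,-0.11,0,0,0, -0.02,0,-0.15,0,0,0, -0.06,0,-0.15,0,0,0, -0.12,0,-0.15,0,0,0]' 0
python3 -m jog '[-0.05,0,0,0,0,0, -0.1,0,0,0,0,0, -0.15,0.01,0,0,0,0, -0.2,0.02,0,0,0,0, -0.25,0.03,0,0,0,0, -0.3,0.03,0,0,0,0, -0.34,0.03,0,0,0,0, -0.36,0.03,0,0,0,0]' 1
cat >> h.py <<'E'
def glasses(z0=76,box=(310,700,-430,-100)):
    for n in("top","scene"):
        s=r.snapshot(n); P=allpts(s)
        b=P[(P[:,0]>box[0])&(P[:,0]<box[1])&(P[:,1]>box[2])&(P[:,1]<box[3])&(P[:,2]>z0)&(P[:,2]<105)]
        im=np.zeros((500,500),np.uint8); ij=((b[:,:2]-[box[0],box[2]])//2).astype(int); im[ij[:,0],ij[:,1]]=1
        k,l=cv2.connectedComponents(cv2.dilate(im,np.ones((9,9))))
        L=l[ij[:,0],ij[:,1]]
        for i in range(1,k):
            c=b[L==i]
            if len(c)>20: print(n,len(c),np.round(cv2.minEnclosingCircle(c[:,:2].astype(np.float32))[0],1),round(cv2.minEnclosingCircle(c[:,:2].astype(np.float32))[1],1),"z95",np.round(np.percentile(c[:,2],95),1))
    return s
E
python3 -c "
from h import *
to(506.5,-321.5,200,90)
s=glasses();save(s,'scene2.png')
s=r.snapshot('wrist');save(s,'w2.png')
P=allpts(s);b=P[(P[:,2]>88)&(P[:,2]<100)&(np.hypot(P[:,0]-507,P[:,1]+321)<50)];print('w',len(b),cv2.minEnclosingCircle(b[:,:2].astype(np.float32)))
"
```

```text
time: 12.7
tool_pos: [476.2, 57.4, 323.5]
tcp_rot: [179.9, -0.0, 90.8]
ft_force: [1.7, -0.6, -0.1]
finger_gap: 42.7
grip_force: 0.0
time: 13.7
tool_pos: [509.5, -303.9, 322.1]
tcp_rot: [-179.9, -0.0, 90.5]
ft_force: [0.9, -0.3, -0.0]
finger_gap: 85.8
grip_force: 0.0
at [ 509.5 -303.9  322.1] [-1.7994e+02 -5.0000e-02  9.0510e+01] F [ 0.9 -0.3 -0. ] gap 85.8 grip 0.0 t 13.7 -> shift [-0.0177 -0.003   0.1221] turn [-0.0011 -0.0008  0.0089]
top 41 [ 392.2 -191. ] 30.2 z95 83.5
top 44 [ 501.7 -334. ] 27.2 z95 97.3
top 60 [ 606.8 -184.2] 31.2 z95 83.9
scene 60 [ 393.9 -194.2] 31.1 z95 83.5
scene 161 [ 508.6 -323.1] 31.8 z95 97.5
scene 82 [ 607.8 -187.4] 32.8 z95 84.7
scene 22 [ 688.8 -192.9] 10.9 z95 103.5
scene 21 [ 689.4 -311.7] 10.4 z95 98.8
w 454 ((505.79364013671875, -323.4412841796875), 30.956890106201172)
```

View pics/w2.png

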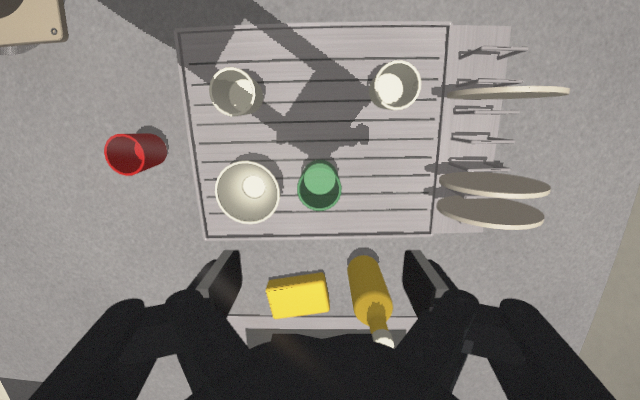

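The wrist image shows exactly three items in the drainer: cups at (235,90) and (395,85), and the tumbler at (319,187). The bowl is at (247,192) and clears the left finger. I descend on the tumbler.

```bash
python3 -m jog '[-0.01,-0.002,0.04,0,0,0, -0.0186,-0.0028,0.09,0,0,0, -0.0186,-0.0028,0.14,0,0,0, -0.0186,-0.0028,0.18,0,0,0, -0.0186,-0.0028,0.18,0,0,0]'
python3 -c "
from h import *
to(506.8,-322.5,50,90.5)"
```

```text
time: 14.48
tool_pos: [505.5, -317.5, 139.1]
tcp_rot: [-179.7, -0.3, 90.7]
ft_force: [-0.3, 0.3, 0.7]
finger_gap: 85.8
grip_force: 0.0
at [ 505.5 -317.5  139.1] [-179.66   -0.29   90.69] F [-0.3  0.3  0.7] gap 85.8 grip 0.0 t 14.475 -> shift [-0.0055  0.0018  0.089 ] turn [-0.0059 -0.0051  0.0033]
```

```bash
python3 -m jog '[0,0,0,0,0,0,0,0,0,0,0,0]'
python3 -c "
from h import *
to(506.8,-322.5,50,90.5)"
```

```text
time: 14.72
tool_pos: [509.1, -321.6, 146.1]
tcp_rot: [179.8, 0.2, 90.6]
ft_force: [-0.3, -0.7, 0.7]
finger_gap: 85.3
grip_force: 0.0
at [ 509.1 -321.6  146.1] [1.7978e+02 1.6000e-01 9.0630e+01] F [-0.3 -0.7  0.7] gap 85.3 grip 0.0 t 14.725 -> shift [-0.0006 -0.0026  0.0961] turn [0.0038 0.0028 0.0023]
```

```bash
python3 -m jog '[0,-0.001,0.02,0,0,0, 0,-0.001,0.04,0,0,0, 0,-0.001,0.055,0,0,0, 0,-0.001,0.07,0,0,0, 0,-0.001,0.08,0,0,0, 0,-0.001,0.092,0,0,0, 0,-0.001,0.092,0,0,0, 0,-0.001,0.092,0,0,0]'
python3 -c "
from h import *
to(506.8,-322.5,50,90.5)"
python3 -m jog '[0,0,0,0,0,0,0,0,0,0,0,0,0,0,0,0,0,0,0,0,0,0,0,0,0,0,0,0,0,0]' -1 25
python3 -c "
from h import *
to(506.8,-322.5,50,90.5)"
```

```text
time: 15.72
tool_pos: [506.8, -321.1, 51.4]
tcp_rot: [180.0, 0.0, 90.6]
ft_force: [-0.3, -0.3, -0.5]
finger_gap: 85.5
grip_force: 0.0
at [ 506.8 -321.1   51.4] [1.7997e+02 3.0000e-02 9.0600e+01] F [-0.3 -0.3 -0.5] gap 85.5 grip 0.0 t 15.725 -> shift [-0.0014  0.      0.0014] turn [0.0006 0.0005 0.0018]
time: 16.35
tool_pos: [506.7, -321.3, 51.9]
tcp_rot: [180.0, 0.0, 90.6]
ft_force: [-3.4, 0.9, 6.4]
finger_gap: 61.4
grip_force: 27.0
at [ 506.7 -321.3   51.9] [1.7996e+02 5.0000e-02 9.0600e+01] F [-3.4  0.9  6.4] gap 61.4 grip 27.0 t 16.35 -> shift [-0.0012  0.0001  0.0019] turn [0.0007 0.0009 0.0017]
```

```bash
python3 -m jog '[0,0,-0.02,0,0,0, 0,0,-0.05,0,0,0, 0,0,-0.1,0,0,0, 0,0,-0.15,0,0,0, 0,0,-0.2,0,0,0, 0,0,-0.25,0,0,0, 0.02,0,-0.26,0,0,0, 0.06,0,-0.26,0,0,0]'
python3 -m jog '[0.05,0.01,0,0,0,0, 0.1,0.02,0,0,0,0, 0.15,0.03,0,0,0,0, 0.2,0.04,0,0,0,0, 0.25,0.05,0,0,0,0, 0.3,0.06,0,0,0,0, 0.35,0.07,0,0,0,0, 0.4,0.08,0,0,0,0]'
python3 -m jog '[0.04,0,0,0,0,0, 0.08,0,0,0,0,0, 0.11,0,0,0,0,0, 0.13,0,0,0,0,0, 0.14,0,0,0,0,0, 0.14,0,0,0,0,0,0.14,0,0,0,0,0]'
python3 -c "
from h import *
to(588,279,117,90.6)
s=r.snapshot('top');P=allpts(s);save(s,'top3.png')
f=P[(abs(P[:,2]-75)<7)&(P[:,0]>440)&(P[:,0]<720)&(P[:,1]>-20)&(P[:,1]<370)];print('floor',np.percentile(f,[1,50,99],axis=0))
w=P[(abs(P[:,2]-120)<5)&(P[:,0]>440)&(P[:,0]<720)&(P[:,1]>-20)&(P[:,1]<370)];print('wall',np.percentile(w,[1,50,99],axis=0))
glasses()
"
```

```text
time: 17.35
tool_pos: [505.8, -260.6, 311.9]
tcp_rot: [179.9, 0.0, 90.5]
ft_force: [-0.2, 0.0, -3.4]
finger_gap: 61.5
grip_force: 28.6
time: 18.35
tool_pos: [580.4, 142.2, 309.7]
tcp_rot: [-179.9, 0.0, 90.6]
ft_force: [0.5, -0.2, -3.0]
finger_gap: 61.7
grip_force: 28.7
time: 19.23
tool_pos: [580.3, 278.9, 310.9]
tcp_rot: [180.0, 0.0, 90.5]
ft_force: [0.8, -0.8, -2.8]
finger_gap: 61.9
grip_force: 28.8
at [580.3 278.9 310.9] [1.800e+02 2.000e-02 9.054e+01] F [ 0.8 -0.8 -2.8] gap 61.9 grip 28.8 t 19.225 -> shift [1.000e-04 7.700e-03 1.939e-01] turn [ 0.      0.0004 -0.001 ]
floor [[488.61980283  21.03864823  69.33052957]
 [601.16085843 151.7273757   74.83739007]
 [701.45727836 304.91912706  80.77015991]]
wall [[474.7739615   11.60638522 115.3619095 ]
 [640.82808637 103.14413639 119.48763428]
 [707.42554712 318.86644595 124.29522936]]
top 64 [ 362.9 -160.7] 30.6 z95 83.5
top 57 [ 606.6 -183.6] 30.6 z95 83.8
scene 58 [ 365.8 -161.7] 31.0 z95 84.1
scene 89 [ 607.5 -185.3] 32.5 z95 83.3
scene 22 [ 688.6 -311.4] 9.1 z95 104.8
```

View pics/top3.png

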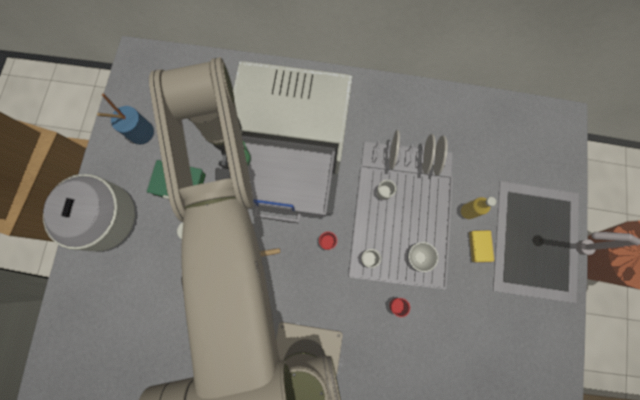

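The top view shows the tumbler held over the tray's left side, and the tray fully out. The cup by the bowl has been knocked aside to (370,258) px, about (364,-161), and is still upright. I lower the tumbler.

```bash
python3 -m jog '[0,0.003,0.03,0,0,0, 0,0.007,0.07,0,0,0, 0,0.009,0.11,0,0,0, 0,0.009,0.14,0,0,0, 0,0.009,0.165,0,0,0, 0,0.009,0.18,0,0,0, 0,0.009,0.186,0,0,0, 0,0.009,0.186,0,0,0]'
python3 -m jog '[0,0,0.002,0,0,0, 0,0,0.004,0,0,0, 0,0,0.006,0,0,0,0,0,0.006,0,0,0]'
python3 -c "
from h import *
to(588,279,117,90.6)
"
```

```text
time: 20.38
tool_pos: [589.4, 280.0, 125.4]
tcp_rot: [180.0, -0.0, 90.6]
ft_force: [0.7, 0.1, -2.5]
finger_gap: 61.6
grip_force: 28.8
time: 20.88
tool_pos: [589.0, 280.0, 118.7]
tcp_rot: [-180.0, 0.0, 90.6]
ft_force: [-0.1, -0.1, -3.4]
finger_gap: 61.9
grip_force: 28.8
at [589.  280.  118.7] [-1.7998e+02  1.0000e-02  9.0600e+01] F [-0.1 -0.1 -3.4] gap 61.9 grip 28.8 t 20.875 -> shift [-0.001  -0.001   0.0017] turn [-0.0003  0.0001  0.0001]
```

```bash
python3 -m jog '[0,0,0.001,0,0,0, 0,0,0.002,0,0,0, 0,0,0.0025,0,0,0,0,0,0.0025,0,0,0]'
python3 -m jog '[0,0,0.001,0,0,0, 0,0,0.0015,0,0,0,0,0,0.0015,0,0,0]'
```

```text
time: 21.38
tool_pos: [589.3, 280.1, 116.9]
tcp_rot: [180.0, -0.0, 90.6]
ft_force: [-0.9, 0.0, 2.5]
finger_gap: 61.9
grip_force: 29.0
time: 21.75
tool_pos: [590.4, 280.2, 116.7]
tcp_rot: [179.8, -0.0, 90.6]
ft_force: [-2.1, -1.7, 6.4]
finger_gap: 61.9
grip_force: 29.0
```

```bash
python3 -m jog '[0,0,0,0,0,0,0,0,0,0,0,0,0,0,0,0,0,0, 0,0,-0.02,0,0,0, 0,0,-0.06,0,0,0, 0,0,-0.11,0,0,0, 0,0,-0.16,0,0,0, -0.02,0,-0.2,0,0,0]' 1
python3 -m jog '[-0.05,-0.03,0,0,0,0, -0.1,-0.06,0,0,0,0, -0.15,-0.09,0,0,0,0, -0.2,-0.12,0,0,0,0, -0.25,-0.15,0,0,0,0, -0.3,-0.175,0,0,0,0, -0.34,-0.19,0,0,0,0, -0.37,-0.205,0,0,0,0]'
python3 -m jog '[-0.01,0,0,0,0,0,-0.01,0,0,0,0,0,-0.01,0,0,0,0,0]'
python3 -c "
from h import *
to(365,-161.5,42,90.6)
s=glasses()
save(s,'scene4.png')
s=r.snapshot('wrist')
P=allpts(s);b=P[(P[:,2]>74)&(P[:,2]<86)&(np.hypot(P[:,0]-365,P[:,1]+161)<50)];print('w',len(b),cv2.minEnclosingCircle(b[:,:2].astype(np.float32)) if len(b) else 0)
"
```

```text
time: 22.75
tool_pos: [589.4, 261.0, 319.4]
tcp_rot: [179.8, -0.1, 90.7]
ft_force: [0.1, -0.0, -0.5]
finger_gap: 85.5
grip_force: 0.0
time: 23.75
tool_pos: [387.5, -113.7, 316.7]
tcp_rot: [179.9, 0.1, 90.5]
ft_force: [0.5, 0.2, 0.6]
finger_gap: 85.9
grip_force: 0.0
time: 24.12
tool_pos: [388.8, -121.3, 315.2]
tcp_rot: [180.0, -0.0, 90.7]
ft_force: [0.2, -0.5, 0.2]
finger_gap: 85.5
grip_force: 0.0
at [ 388.8 -121.3  315.2] [ 1.7998e+02 -2.0000e-02  9.0650e+01] F [ 0.2 -0.5  0.2] gap 85.5 grip 0.0 t 24.125 -> shift [-0.04   -0.0243  0.2732] turn [ 0.0004 -0.0003  0.0009]
top 24 [ 616.1 -191.2] 25.6 z95 83.5
scene 55 [ 364.9 -161.9] 31.0 z95 84.1
scene 88 [ 607.1 -187. ] 32.1 z95 84.3
scene 21 [ 688.8 -192.9] 10.5 z95 101.3
w 413 ((363.18304443359375, -163.4885711669922), 30.75715446472168)
```

View pics/scene4.png

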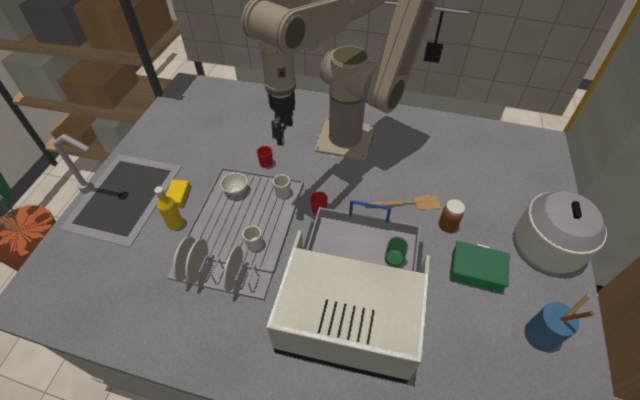

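The scene view shows the tumbler upright in the tray at (396,250) and cup A at (282,187). I go down on cup A.

```bash
python3 -m jog '[-0.02,-0.012,0.03,0,0,0, -0.041,-0.0248,0.08,0,0,0, -0.041,-0.0248,0.13,0,0,0, -0.041,-0.0248,0.17,0,0,0, -0.041,-0.0248,0.2,0,0,0, -0.041,-0.0248,0.2,0,0,0,-0.041,-0.0248,0.2,0,0,0]'
python3 -m jog '[0,0,0.02,0,0,0, 0,0,0.04,0,0,0, 0,0,0.055,0,0,0, 0,0,0.065,0,0,0, 0,0,0.072,0,0,0,0,0,0.072,0,0,0]'
python3 -c "
from h import *
to(364.3,-162.5,42,90.6)"
python3 -m jog '[0,0,0,0,0,0,0,0,0,0,0,0,0,0,0,0,0,0,0,0,0,0,0,0,0,0,0,0,0,0]' -1 25
```

```text
time: 25.15
tool_pos: [364.8, -163.5, 116.2]
tcp_rot: [179.9, 0.0, 90.6]
ft_force: [1.1, 0.4, 0.9]
finger_gap: 85.7
grip_force: 0.0
time: 25.9
tool_pos: [363.8, -163.3, 42.7]
tcp_rot: [-180.0, -0.0, 90.6]
ft_force: [0.5, -1.2, -0.5]
finger_gap: 85.4
grip_force: 0.0
at [ 363.8 -163.3   42.7] [-1.7997e+02 -2.0000e-02  9.0600e+01] F [ 0.5 -1.2 -0.5] gap 85.4 grip 0.0 t 25.9 -> shift [0.0008 0.0005 0.0007] turn [-0.0005 -0.0003  0.    ]
time: 26.52
tool_pos: [364.4, -163.8, 43.7]
tcp_rot: [180.0, 0.0, 90.6]
ft_force: [-2.6, 0.3, 5.8]
finger_gap: 60.8
grip_force: 26.4
```

```bash
python3 -m jog '[0,0,-0.02,0,0,0, 0,0,-0.05,0,0,0, 0,0,-0.1,0,0,0, 0,0,-0.15,0,0,0, 0,0,-0.2,0,0,0, 0,0,-0.25,0,0,0, 0.02,0.01,-0.27,0,0,0, 0.05,0.03,-0.27,0,0,0]'
python3 -m jog '[0.04,0.03,0,0,0,0, 0.08,0.06,0,0,0,0, 0.12,0.09,0,0,0,0, 0.16,0.12,0,0,0,0, 0.2,0.145,0,0,0,0, 0.24,0.17,0,0,0,0, 0.27,0.19,0,0,0,0, 0.285,0.195,0,0,0,0]'
python3 -m jog '[0.005,0,0,0,0,0,0.005,0,0,0,0,0,0.005,0,0,0,0,0]'
python3 -c "
from h import *
to(590,179,109,90.6)"
```

```text
time: 27.52
tool_pos: [394.5, -113.4, 315.7]
tcp_rot: [179.7, 0.1, 90.5]
ft_force: [0.1, 0.1, -1.5]
finger_gap: 60.7
grip_force: 27.6
time: 28.52
tool_pos: [585.7, 175.5, 312.0]
tcp_rot: [-179.9, 0.0, 90.7]
ft_force: [0.1, 0.1, -1.5]
finger_gap: 60.7
grip_force: 27.8
time: 28.9
tool_pos: [585.2, 178.0, 313.3]
tcp_rot: [180.0, 0.0, 90.5]
ft_force: [0.8, -0.3, -1.9]
finger_gap: 60.8
grip_force: 27.8
at [585.2 178.  313.3] [1.7997e+02 1.0000e-02 9.0540e+01] F [ 0.8 -0.3 -1.9] gap 60.8 grip 27.8 t 28.9 -> shift [0.001  0.0047 0.2043] turn [ 0.0005  0.0002 -0.001 ]
```

```bash
python3 -m jog '[0,0.003,0.03,0,0,0, 0,0.005,0.07,0,0,0, 0,0.005,0.11,0,0,0, 0,0.005,0.15,0,0,0, 0,0.005,0.175,0,0,0, 0,0.005,0.19,0,0,0, 0,0.005,0.198,0,0,0, 0,0.005,0.198,0,0,0]'
python3 -m jog '[0,0,0.002,0,0,0, 0,0,0.004,0,0,0, 0,0,0.004,0,0,0]'
python3 -m jog '[0,0,0.001,0,0,0, 0,0,0.002,0,0,0, 0,0,0.002,0,0,0]'
python3 -m jog '[0,0,0.001,0,0,0, 0,0,0.002,0,0,0, 0,0,0.002,0,0,0]'
```

```text
time: 29.9
tool_pos: [590.6, 178.9, 115.3]
tcp_rot: [180.0, -0.0, 90.6]
ft_force: [0.3, -0.5, -1.4]
finger_gap: 60.7
grip_force: 27.8
time: 30.28
tool_pos: [590.5, 179.1, 111.1]
tcp_rot: [180.0, -0.0, 90.6]
ft_force: [0.9, 0.3, -2.0]
finger_gap: 60.7
grip_force: 27.8
time: 30.65
tool_pos: [590.4, 179.0, 108.9]
tcp_rot: [180.0, 0.0, 90.6]
ft_force: [-0.0, 0.5, 0.0]
finger_gap: 60.7
grip_force: 27.8
time: 31.02
tool_pos: [591.7, 179.3, 108.7]
tcp_rot: [179.8, -0.0, 90.6]
ft_force: [-1.0, -0.2, 6.3]
finger_gap: 60.5
grip_force: 28.1
```

```bash
python3 -m jog '[0,0,0,0,0,0,0,0,0,0,0,0,0,0,0,0,0,0, 0,0,-0.02,0,0,0, 0,0,-0.06,0,0,0, 0,0,-0.11,0,0,0, 0,0,-0.16,0,0,0, -0.02,0,-0.2,0,0,0]' 1
python3 -m jog '[-0.05,0,0,0,0,0, -0.1,0,0,0,0,0, -0.15,0,0,0,0,0, -0.2,0,0,0,0,0, -0.24,0,0,0,0,0, -0.27,0,0,0,0,0, -0.29,0,0,0,0,0, -0.3,0,0,0,0,0]'
python3 -m jog '[-0.01,0,0,0,0,0,-0.01,0,0,0,0,0,-0.01,0,0,0,0,0]'
python3 -c "
from h import *
to(607,-185,42,90.6)
glasses()
s=r.snapshot('wrist');save(s,'w5.png')
P=allpts(s);b=P[(P[:,2]>74)&(P[:,2]<86)&(np.hypot(P[:,0]-607,P[:,1]+185)<50)];print('w',len(b),cv2.minEnclosingCircle(b[:,:2].astype(np.float32)) if len(b) else 0)
for z in (45,70,95,120,145):
  for n in('wrist','scene'):
    P=allpts(s if n=='wrist' else r.snapshot('scene'))
    b=P[(P[:,0]>645)&(P[:,0]<900)&(abs(P[:,1]+185)<45)&(abs(P[:,2]-z)<12)];print(n,z,len(b),np.percentile(b[:,0],[1,5]) if len(b) else 0)
"
```

```text
time: 32.02
tool_pos: [590.8, 159.9, 311.3]
tcp_rot: [179.8, -0.1, 90.7]
ft_force: [0.1, -0.9, 0.7]
finger_gap: 85.0
grip_force: 0.0
time: 33.02
tool_pos: [593.8, -141.7, 307.7]
tcp_rot: [180.0, 0.0, 90.6]
ft_force: [0.3, 0.2, 0.9]
finger_gap: 85.3
grip_force: 0.0
time: 33.4
tool_pos: [593.9, -150.2, 306.9]
tcp_rot: [-180.0, -0.0, 90.6]
ft_force: [0.6, 0.7, 0.8]
finger_gap: 85.1
grip_force: 0.0
at [ 593.9 -150.2  306.9] [-1.7999e+02 -2.0000e-02  9.0650e+01] F [0.6 0.7 0.8] gap 85.1 grip 0.0 t 33.4 -> shift [-0.035   0.0127  0.2649] turn [-0.0001 -0.0003  0.0008]
top 42 [ 606.7 -183.8] 30.5 z95 83.1
scene 85 [ 608.9 -188.1] 32.6 z95 84.7
scene 23 [ 691.  -310.8] 9.1 z95 103.5
w 433 ((606.9288940429688, -186.801513671875), 30.764705657958984)
wrist 45 349 [689.56645939 695.84272166]
scene 45 80 [686.67727831 694.77760751]
wrist 70 658 [680.53424407 688.44568852]
scene 70 148 [683.84048202 690.52352186]
wrist 95 547 [677.36510317 679.34490817]
scene 95 126 [678.63394684 685.28272082]
wrist 120 645 [682.50602051 686.47437018]
scene 120 114 [687.23935588 694.02417408]
wrist 145 756 [698.62867072 703.36139702]
scene 145 120 [700.38530157 707.54546223]
```

View pics/w5.png

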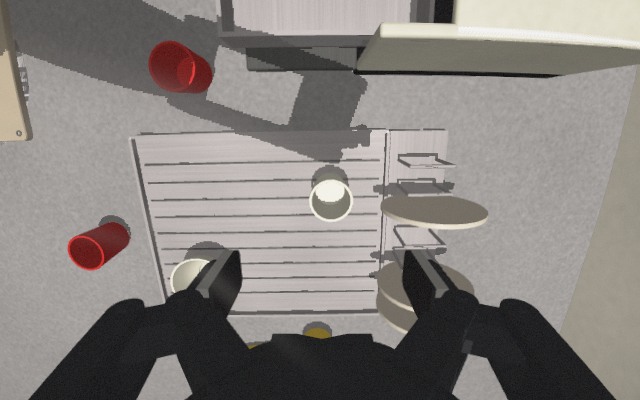

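The wrist view shows cup B at (331,200) and a plate edge 70 mm beyond it. I narrow the opening slightly and descend.

```bash
python3 -m jog '[-0.02,0.008,0.03,0,0,0, -0.036,0.0122,0.08,0,0,0, -0.036,0.0122,0.13,0,0,0, -0.036,0.0122,0.16,0,0,0, -0.036,0.0122,0.185,0,0,0, -0.036,0.0122,0.185,0,0,0,-0.036,0.0122,0.185,0,0,0]' 0.76
python3 -c "
from h import *
to(606.8,-186,42,90.6)"
python3 -m jog '[0,0,0.02,0,0,0, 0,0,0.04,0,0,0, 0,0,0.055,0,0,0, 0,0,0.07,0,0,0, 0,0,0.08,0,0,0,0,0,0.08,0,0,0]'
python3 -c "
from h import *
to(606.8,-186,42,90.6)"
python3 -m jog '[0,0,0,0,0,0,0,0,0,0,0,0,0,0,0,0,0,0,0,0,0,0,0,0,0,0,0,0,0,0]' -1 25
```

```text
time: 34.67
tool_pos: [607.1, -187.1, 123.2]
tcp_rot: [179.9, 0.0, 90.6]
ft_force: [0.6, 0.7, 0.7]
finger_gap: 75.6
grip_force: 0.0
at [ 607.1 -187.1  123.2] [1.7992e+02 3.0000e-02 9.0600e+01] F [0.6 0.7 0.7] gap 75.6 grip 0.0 t 34.675 -> shift [ 0.0011 -0.0004  0.0812] turn [0.0013 0.0005 0.    ]
time: 35.42
tool_pos: [605.7, -186.6, 40.7]
tcp_rot: [-179.9, -0.0, 90.6]
ft_force: [-0.4, -0.7, -0.4]
finger_gap: 74.9
grip_force: 0.0
at [ 605.7 -186.6   40.7] [-1.799e+02 -4.000e-02  9.060e+01] F [-0.4 -0.7 -0.4] gap 74.9 grip 0.0 t 35.425 -> shift [ 0.0006  0.0011 -0.0013] turn [-0.0017 -0.0007 -0.    ]
time: 36.05
tool_pos: [607.1, -187.1, 42.7]
tcp_rot: [179.9, 0.0, 90.6]
ft_force: [0.6, -0.4, 4.8]
finger_gap: 61.2
grip_force: 27.7
```

Next: lift, and carry to (590, 80).

```bash
python3 -m jog '[0,0,-0.02,0,0,0, 0,0,-0.05,0,0,0, 0,0,-0.1,0,0,0, 0,0,-0.15,0,0,0, 0,0,-0.2,0,0,0, 0,0,-0.25,0,0,0, 0.02,0,-0.27,0,0,0, 0.05,0,-0.27,0,0,0]'
python3 -m jog '[0.04,0,0,0,0,0, 0.08,0,0,0,0,0, 0.12,-0.01,0,0,0,0, 0.15,-0.015,0,0,0,0, 0.18,-0.02,0,0,0,0, 0.205,-0.02,0,0,0,0, 0.215,-0.02,0,0,0,0, 0.215,-0.02,0,0,0,0]'
python3 -m jog '[0,0,0,0,0,0,0,0,0,0,0,0,0,0,0,0,0,0]'
python3 -c "
from h import *
to(590,80,108,90.6)
s=r.snapshot('wrist');save(s,'w6.png')
st=glasses(130,(440,700,0,360))"
```

```text
time: 37.05
tool_pos: [606.3, -136.1, 314.0]
tcp_rot: [179.8, 0.0, 90.5]
ft_force: [0.5, 0.3, -1.8]
finger_gap: 61.1
grip_force: 27.9
time: 38.05
tool_pos: [583.1, 78.7, 311.1]
tcp_rot: [-179.9, 0.0, 90.7]
ft_force: [0.4, -0.1, -1.3]
finger_gap: 60.9
grip_force: 27.9
time: 38.42
tool_pos: [583.7, 77.3, 311.9]
tcp_rot: [-180.0, 0.0, 90.5]
ft_force: [-0.2, 0.5, -2.8]
finger_gap: 61.0
grip_force: 27.9
at [583.7  77.3 311.9] [-180.      0.     90.55] F [-0.2  0.5 -2.8] gap 61.0 grip 27.9 t 38.425 -> shift [0.0027 0.0063 0.2039] turn [-0.      0.0001 -0.0009]
```

View pics/w6.png

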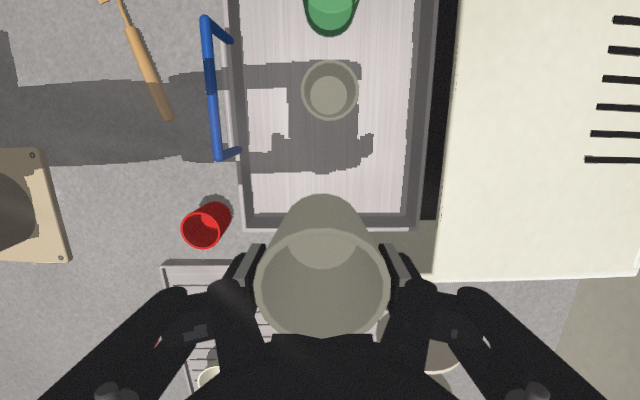

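The wrist view shows the tumbler (330,10) and cup (330,90) upright in the tray, with the third cup held above the free right end. I lower it.

```bash
python3 -m jog '[0.001,0.004,0.03,0,0,0, 0.002,0.006,0.07,0,0,0, 0.002,0.006,0.11,0,0,0, 0.002,0.006,0.15,0,0,0, 0.002,0.006,0.175,0,0,0, 0.002,0.006,0.19,0,0,0, 0.002,0.006,0.197,0,0,0, 0.002,0.006,0.197,0,0,0]'
python3 -m jog '[0,0,0.002,0,0,0, 0,0,0.004,0,0,0, 0,0,0.004,0,0,0]'
python3 -m jog '[0,0,0.001,0,0,0, 0,0,0.002,0,0,0, 0,0,0.002,0,0,0]'
python3 -m jog '[0,0,0.001,0,0,0, 0,0,0.002,0,0,0, 0,0,0.002,0,0,0]'
```

```text
time: 39.58
tool_pos: [589.9, 80.0, 115.4]
tcp_rot: [180.0, -0.0, 90.6]
ft_force: [-0.4, -0.5, -1.9]
finger_gap: 61.2
grip_force: 27.9
time: 39.95
tool_pos: [589.7, 80.0, 111.1]
tcp_rot: [180.0, 0.0, 90.6]
ft_force: [0.2, 1.1, -1.2]
finger_gap: 61.0
grip_force: 27.9
time: 40.33
tool_pos: [589.5, 80.0, 108.8]
tcp_rot: [-180.0, 0.0, 90.6]
ft_force: [0.3, 1.2, -1.5]
finger_gap: 61.0
grip_force: 27.9
time: 40.7
tool_pos: [590.2, 80.0, 107.7]
tcp_rot: [179.9, -0.0, 90.6]
ft_force: [-0.7, 0.4, 4.7]
finger_gap: 61.0
grip_force: 28.1
```

```bash
python3 -m jog '[0,0,0,0,0,0,0,0,0,0,0,0,0,0,0,0,0,0, 0,0,-0.02,0,0,0, 0,0,-0.06,0,0,0, 0,0,-0.11,0,0,0, 0,0,-0.16,0,0,0, 0,0,-0.2,0,0,0]' 1
python3 -m jog '[0.02,-0.02,0,0,0,0, 0.04,-0.05,0,0,0,0, 0.06,-0.08,0,0,0,0, 0.08,-0.1,0,0,0,0, 0.095,-0.11,0,0,0,0, 0.097,-0.112,0,0,0,0, 0.097,-0.112,0,0,0,0,0.097,-0.112,0,0,0,0]' 0
python3 -c "
from h import *
to(477.5,177,172,90.6)
s=r.snapshot('wrist');save(s,'w7.png');P=allpts(s)
b=P[(abs(P[:,2]-184)<8)&(P[:,0]>460)&(P[:,0]<495)&(abs(P[:,1]-178)<58)];print('handle',len(b),b.mean(0))
s=r.snapshot('scene');P=allpts(s)
for n,y,zz in(('t',280,148),('c',179,133),('c',80,133)):
  b=P[(np.hypot(P[:,0]-590,P[:,1]-y)<48)&(P[:,2]>zz)&(P[:,2]<175)]
  print(n,len(b),cv2.minEnclosingCircle(b[:,:2].astype(np.float32)),np.percentile(b[:,2],[50,95]))
glasses()
"
```

```text
time: 41.7
tool_pos: [590.0, 80.0, 311.4]
tcp_rot: [179.8, -0.0, 90.6]
ft_force: [1.4, -0.7, 0.6]
finger_gap: 85.5
grip_force: 0.0
time: 42.7
tool_pos: [477.1, 175.2, 306.7]
tcp_rot: [-180.0, 0.0, 90.6]
ft_force: [0.6, 0.4, 0.4]
finger_gap: 42.9
grip_force: 0.0
at [477.1 175.2 306.7] [-1.7998e+02  2.0000e-02  9.0560e+01] F [0.6 0.4 0.4] gap 42.9 grip 0.0 t 42.7 -> shift [0.0018 0.0005 0.1347] turn [-0.0003  0.0003 -0.0008]
handle 1168 [480.80893962 181.48036793 185.96124649]
t 164 ((592.6909790039062, 280.6270446777344), 32.76333236694336) [158.72057389 163.43870354]
c 153 ((591.9797973632812, 179.87225341796875), 31.59480857849121) [143.61986361 149.60432633]
c 156 ((589.0223388671875, 79.9983139038086), 32.94351577758789) [143.1287471  148.75584655]
scene 25 [ 689.8 -311.1] 10.1 z95 102.6
```

View pics/w7.png

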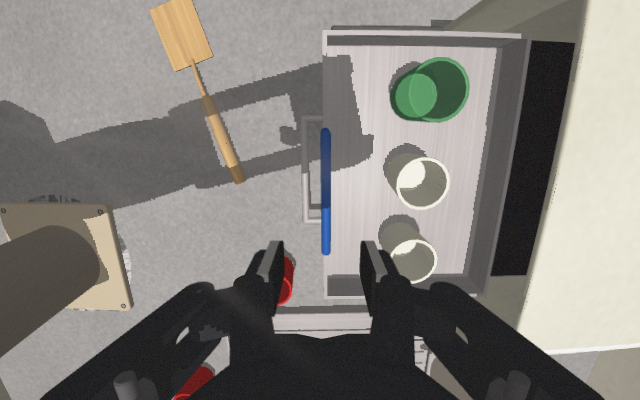

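The wrist view shows the tumbler (430,90) and both cups (420,183; 413,261) upright, and the handle bar at (326,190). I grip it and push the tray home gently.

```bash
python3 -m jog '[0.002,0.003,0.04,0,0,0, 0.002,0.003,0.08,0,0,0, 0.002,0.003,0.12,0,0,0, 0.002,0.003,0.134,0,0,0, 0.002,0.003,0.134,0,0,0,0.002,0.003,0.134,0,0,0]'
python3 -m jog '[0,0,0,0,0,0,0,0,0,0,0,0,0,0,0,0,0,0,0,0,0,0,0,0]' -1 30
python3 -m jog '[0,0.003,0,0,0,0, 0,0.01,0,0,0,0, 0,0.02,0,0,0,0, 0,0.03,0,0,0,0, 0,0.04,0,0,0,0, 0,0.05,0,0,0,0, 0,0.06,0,0,0,0, 0,0.07,0,0,0,0]'
python3 -m jog '[0,0.01,0,0,0,0, 0,0.02,0,0,0,0, 0,0.03,0,0,0,0, 0,0.04,0,0,0,0, 0,0.05,0,0,0,0, 0,0.06,0,0,0,0, 0,0.07,0,0,0,0, 0,0.078,0,0,0,0]'
python3 -c "
from h import *
to(648,178.5,172,90.6)"
```

```text
time: 43.65
tool_pos: [480.8, 178.1, 175.0]
tcp_rot: [179.8, -0.0, 90.6]
ft_force: [-0.1, 0.3, 0.7]
finger_gap: 42.4
grip_force: 0.0
time: 44.15
tool_pos: [480.4, 178.0, 174.3]
tcp_rot: [179.9, -0.0, 90.6]
ft_force: [0.1, -0.7, 6.1]
finger_gap: 8.9
grip_force: 29.4
time: 45.15
tool_pos: [550.4, 179.2, 174.2]
tcp_rot: [179.9, -0.1, 90.6]
ft_force: [-2.2, 1.5, 7.6]
finger_gap: 8.9
grip_force: 29.6
time: 46.15
tool_pos: [628.4, 180.4, 174.3]
tcp_rot: [179.9, -0.1, 90.6]
ft_force: [-2.1, 3.5, 6.6]
finger_gap: 8.4
grip_force: 29.6
at [628.4 180.4 174.3] [ 1.799e+02 -9.000e-02  9.063e+01] F [-2.1  3.5  6.6] gap 8.4 grip 29.6 t 46.15 -> shift [-0.0021  0.0196  0.0023] turn [ 0.0017 -0.0015  0.0006]
```

```bash
python3 -m jog '[0,0.006,0,0,0,0, 0,0.012,0,0,0,0, 0,0.016,0,0,0,0, 0,0.019,0,0,0,0, 0,0.021,0,0,0,0, 0,0.022,0,0,0,0,0,0.022,0,0,0,0]'
```

```text
time: 47.02
tool_pos: [647.5, 180.7, 174.2]
tcp_rot: [-179.8, -0.1, 90.7]
ft_force: [-15.3, 1.4, 13.8]
finger_gap: 8.4
grip_force: 30.5
```

```bash
python3 -m jog '[0,0,0,0,0,0,0,0,0,0,0,0, 0,0,-0.02,0,0,0, 0,0,-0.06,0,0,0, 0,0,-0.11,0,0,0, 0,-0.02,-0.12,0,0,0, 0,-0.06,-0.12,0,0,0, 0,-0.1,-0.12,0,0,0]' -0.4
python3 -m jog '[0,-0.04,0,0,0,0, 0,-0.07,0,0,0,0, 0,-0.09,0,0,0,0, 0,-0.096,0,0,0,0, 0,-0.096,0,0,0,0,0,-0.096,0,0,0,0]' -0.4
python3 -c "
from h import *
to(453,178,42,90.6)
s=r.snapshot('wrist');P=allpts(s)
b=P[(abs(P[:,2]-51)<8)&(P[:,0]>435)&(P[:,0]<468)&(abs(P[:,1]-178)<70)];print('bar',len(b),b.mean(0),b.min(0),b.max(0))
for n in('wrist','scene'):
  s=r.snapshot(n);P=allpts(s)
  b=P[(abs(P[:,2]-184)<8)&(P[:,0]>635)&(P[:,0]<665)&(abs(P[:,1]-180)<55)];print('tray',len(b),b.mean(0) if len(b) else 0)
"
```

```text
time: 48.02
tool_pos: [549.1, 178.5, 294.8]
tcp_rot: [179.9, -0.0, 90.6]
ft_force: [-0.2, 0.8, 0.5]
finger_gap: 25.9
grip_force: 0.0
time: 48.78
tool_pos: [454.3, 177.5, 293.1]
tcp_rot: [180.0, 0.0, 90.6]
ft_force: [-0.0, 0.5, 0.1]
finger_gap: 25.5
grip_force: 0.0
at [454.3 177.5 293.1] [179.98   0.    90.58] F [-0.   0.5  0.1] gap 25.5 grip 0.0 t 48.775 -> shift [ 0.0005 -0.0014  0.2511] turn [ 0.0004  0.     -0.0003]
bar 754 [452.30180137 184.56206019  53.99812951] [446.21408973 108.20757941  49.41069703] [467.6632978  247.03754185  57.47533482]
tray 1320 [645.14941452 183.29447699 185.19294464]
tray 133 [649.25852668 180.58394462 186.77845842]
```

```bash
python3 -m jog '[0,-0.0015,0.05,0,0,0, 0,-0.0015,0.1,0,0,0, 0,-0.0015,0.15,0,0,0, 0,-0.0015,0.19,0,0,0, 0,-0.0015,0.22,0,0,0, 0,-0.0015,0.24,0,0,0, 0,-0.0015,0.253,0,0,0, 0,-0.0015,0.253,0,0,0]'
python3 -m jog '[0,0,0,0,0,0,0,0,0,0,0,0,0,0,0,0,0,0,0,0,0,0,0,0]' -1 45
python3 -m jog '[0,0.0003,-0.0184,0,0,0, 0,0.0025,-0.0366,0,0,0, 0,0.0064,-0.0545,0,0,0, 0,0.0122,-0.0719,0,0,0, 0,0.0122,-0.0719,0,0,0]'
python3 -c "
from h import *
to(453,178,42,90.6)"
```

```text
time: 49.92
tool_pos: [451.5, 177.3, 39.0]
tcp_rot: [-179.9, 0.0, 90.6]
ft_force: [1.1, -0.1, -0.1]
finger_gap: 25.5
grip_force: 0.0
time: 50.42
tool_pos: [451.9, 177.7, 40.2]
tcp_rot: [-180.0, -0.0, 90.6]
ft_force: [-4.3, -0.1, 1.1]
finger_gap: 7.6
grip_force: 44.2
time: 51.05
tool_pos: [464.5, 177.9, 114.2]
tcp_rot: [-180.0, -0.0, 90.6]
ft_force: [-10.2, 0.7, 5.7]
finger_gap: 7.6
grip_force: 45.2
at [464.5 177.9 114.2] [-1.7998e+02 -2.0000e-02  9.0600e+01] F [-10.2   0.7   5.7] gap 7.6 grip 45.2 t 51.05 -> shift [ 0.0002 -0.0115  0.0722] turn [-0.0003 -0.0003  0.    ]
```

```bash
python3 -m jog '[0,0.0074,-0.0167,0,0,0, 0,0.0164,-0.0327,0,0,0, 0,0.027,-0.0475,0,0,0, 0,0.0391,-0.0613,0,0,0, 0,0.0525,-0.0738,0,0,0, 0,0.067,-0.085,0,0,0, 0,0.067,-0.085,0,0,0]'
python3 -m jog '[0,0.0156,-0.0096,0,0,0, 0,0.032,-0.0175,0,0,0, 0,0.0492,-0.0239,0,0,0, 0,0.0669,-0.0285,0,0,0, 0,0.076,-0.03,0,0,0, 0,0.085,-0.0313,0,0,0, 0,0.085,-0.0313,0,0,0]'
python3 -c "
from h import *
to(629.5,178,230,90.6)"
```

```text
time: 51.92
tool_pos: [532.6, 178.9, 201.9]
tcp_rot: [179.8, -0.1, 90.6]
ft_force: [-14.6, -0.6, 21.0]
finger_gap: 7.8
grip_force: 46.7
time: 52.8
tool_pos: [618.3, 180.0, 231.4]
tcp_rot: [179.7, -0.1, 90.6]
ft_force: [0.1, 4.0, 3.9]
finger_gap: 7.6
grip_force: 46.6
at [618.3 180.  231.4] [ 1.7971e+02 -9.0000e-02  9.0620e+01] F [0.1 4.  3.9] gap 7.6 grip 46.6 t 52.8 -> shift [-0.0021  0.0112  0.0015] turn [ 0.005  -0.0015  0.0004]
```

```bash
python3 -m jog '[0,0.004,0,0,0,0, 0,0.008,-0.0005,0,0,0, 0,0.011,-0.0005,0,0,0, 0,0.013,-0.0005,0,0,0, 0,0.013,-0.0005,0,0,0]'
python3 -c "
from h import *
to(629.5,178,230,90.6)"
```

```text
time: 53.42
tool_pos: [629.0, 180.4, 231.6]
tcp_rot: [180.0, -0.1, 90.6]
ft_force: [-10.3, 3.7, 9.8]
finger_gap: 7.5
grip_force: 47.6
at [629.  180.4 231.6] [ 1.7997e+02 -8.0000e-02  9.0650e+01] F [-10.3   3.7   9.8] gap 7.5 grip 47.6 t 53.425 -> shift [-0.0024  0.0005  0.0016] turn [ 0.0005 -0.0014  0.0008]
```

```bash
python3 -m jog '[0,0.002,0,0,0,0, 0,0.004,0,0,0,0, 0,0.004,0,0,0,0]'
python3 -m jog '[0,0,0,0,0,0,0,0,0,0,0,0, 0,0,-0.02,0,0,0, 0,0,-0.06,0,0,0, 0,0,-0.11,0,0,0, 0,-0.03,-0.12,0,0,0, 0,-0.08,-0.12,0,0,0, 0,-0.13,-0.12,0,0,0]' -0.6
python3 -m jog '[0,0,0,0,0,0,0,0,0,0,0,0,0,0,0,0,0,0]'
python3 -c "
from h import *
st()
for n in('wrist','scene','top'):
  s=r.snapshot(n);P=allpts(s)
  if n=='scene': save(s,'scene8.png')
  b=P[(abs(P[:,2]-238)<8)&(P[:,0]>590)&(P[:,0]<650)&(abs(P[:,1]-180)<70)];print(n,'bar',len(b),b.mean(0) if len(b) else 0)
  b=P[(abs(P[:,2]-184)<8)&(P[:,0]>640)&(P[:,0]<665)&(abs(P[:,1]-180)<55)];print('tray',len(b),b.mean(0) if len(b) else 0)
"
```

```text
time: 53.8
tool_pos: [629.2, 180.4, 231.6]
tcp_rot: [-179.6, -0.0, 90.7]
ft_force: [-32.3, 2.1, 20.1]
finger_gap: 7.7
grip_force: 48.9
time: 54.8
tool_pos: [503.2, 177.7, 351.2]
tcp_rot: [179.7, -0.0, 90.5]
ft_force: [-0.5, 0.7, 0.1]
finger_gap: 17.2
grip_force: 0.0
time: 55.18
tool_pos: [504.6, 177.9, 349.5]
tcp_rot: [179.9, -0.0, 90.6]
ft_force: [0.1, 0.3, -0.0]
finger_gap: 17.3
grip_force: 0.0
{'time': 55.18, 'joint_pos': [13.94, -3.75, 84.53, -0.02, 99.12, 13.38], 'tool_pos': [504.6, 177.94, 349.5], 'tcp_rot': [179.9, -0.01, 90.57], 'ft_force': [0.07, 0.28, -0.03], 'wrist_torque': [0.02, -0.03, 0.02], 'grip_force': 0.0, 'finger_gap': 17.27}
wrist bar 1616 [627.35696178 184.80309523 241.54688367]
tray 607 [644.47992923 181.68548284 185.19751685]
scene bar 179 [631.03358604 180.31772382 242.43455838]
tray 135 [649.24987478 180.83266826 186.81246172]
top bar 81 [629.23643385 147.69264063 241.27320444]
tray 0 0
```

View pics/scene8.png

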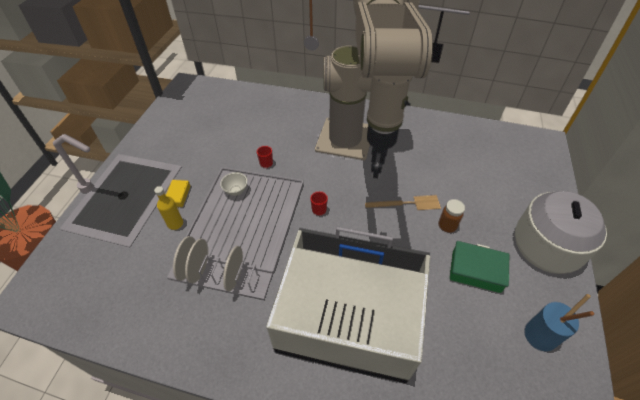

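The scene view shows the door upright with its bar at (363,237), the tray handle home at (360,250), and the drainer holding only the bowl. The door met its stop at 32 N.

```bash
python3 -c "
from bench import r
print(r.hand_in())"
```

```text
the job is handed in; nothing more can be done
None
```

Job handed in after about 55 s on the robot's clock: the tumbler and both white cups, the only ones present, were upright in the tray when last seen before closing, the tray is home and the door closed. The hand-in returned no verdict.

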